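# Ready the snack caddy on the high chair tray

## Task

Take the orange weaning spoon out of the clip-on holder and drop it, handle end down, fully into the narrow tube in the middle of the rotating snack caddy, and let go of it. Then turn the caddy (its blue posts are there to turn it by) until the jar with the yellow lid is lined up with the red pointer on the caddy's base, and finish there with the gripper still holding the caddy still: do not let go at the end. Leave the bowl, the cup and the teething keys where they are.

Things in the scene. Friction and masses are not known exactly. Their poses are not given: they have to be found in the camera images.
- spoon: Orange weaning spoon, 128 mm long, about 30 g, upright, handle-down in the clip-on holder. Origin: centre of the handle's free (lower) end; z runs up along the spoon. Handle: round, 10 mm diameter, 88 mm long. Head: flat paddle from z = 86 to 128 mm, 10 mm thick along the spoon's x, 26 mm wide along its y.
- clip_holder: Green clip-on holder clamped on the left rim of the grey tray, fixed. Origin: on the tray floor under the centre of its round pocket. Pocket: 13 mm inner diameter, floor 6 mm and rim 56 mm above the origin, outside diameter 24 mm. Its clip plate lies to its +y and is 43 mm high at most.
- caddy_base: Fixed round black base of the caddy, 190 mm diameter, on the tray floor. Origin: on the turning axis, on the tray floor (height 0). Its x axis points from the axis along the flat red pointer, which sticks out beyond the turning top to 132 mm from the axis (26 mm wide, 11 mm high).
- caddy_top: Turning top: white disc 210 mm diameter, 12 mm thick, 0.6 kg; three jars, three posts and the tube fixed to it. Turns both ways about its vertical axis, about 0.5 N at a post, stays where left. Origin: on the axis under the disc, 13 mm above the tray floor; x axis towards the yellow-lid jar. Jar lids: 52 mm wide, tops 64 mm above the origin, centres 68 mm from the axis, at 0 (yellow), 120, 240 deg (grey).
- yellow_lid (a point): Centre of the top of the yellow jar lid, 68 mm from the turning axis.
- tube_mouth (a point): Centre of the mouth of the white tube, on the caddy's turning axis, 103 mm above the tray floor. The mouth flares to about 30 mm inside; below the top 14 mm the bore is 18 mm. Tube floor 74 mm below the mouth.
- post0 (a point): Centre of the top of a blue round upright post on the turning top, 14 mm diameter, 92 mm from the axis, at 60 deg (anticlockwise from above) from the yellow jar. Top 133 mm above the tray floor; the post runs down 108 mm to the disc, and its upper half stands clear above the jars.
- post1 (a point): Top of the like post at 180 deg from the yellow jar.
- post2 (a point): Top of the like post at 300 deg from the yellow jar.
- tray: Grey high chair tray, fixed, 460 x 660 mm with a rim 18 mm high. Origin: centre of its floor's upper face, at work surface height.
- bowl: Bystander: yellow bowl, 110 mm diameter, 45 mm high, loose. Origin: centre of its underside.
- cup: Bystander: aluminium cup, 64 mm diameter, 75 mm high, loose. Origin: centre of its underside.
- keys: Bystander: set of three teething keys on a ring, about 80 mm across, 8 mm high, lying flat, loose. Origin: centre of the ring, on the tray floor.

How it is judged:
By the outcome, as a careful person would: the job done as asked, in the order asked, and still so for the second after the job is handed in, while the arm keeps its last pose, push and grip.
It also fails if it takes over 51 s, if anything falls off the work surface, if the arm or the gripper's body presses on something with over 40 N, if the wrist force passes 120 N, or if a joint passes its speed limit or range.

## Robot

A 6-joint arm with a two-finger parallel gripper is mounted at the origin on the work surface. World frame = base frame: x ahead of the robot, y to its left, z up, the work surface at z = 0. Lengths are in mm, angles in rad, forces in N, time in s.
With the tool pointing down it reaches from about 200 to 875 mm from the base axis. Payload 3.4 kg.
Tool frame: the origin (TCP) lies between the finger pads; the fingertips stand 14 mm ahead of it and the grasp point (between the pads) lies 5 mm behind it; x points along the fingers, z is the direction in which the jaws open and shut, and the axes are right-handed (so a half turn about x gives the same grasp; the last joint's range is limited). The gripper opens to 94 mm and grips with 3 to 60 N. Pads are 16 mm wide; open, the fingers measure 119 mm over their backs; the gripper's body (75 mm by 177 mm) begins 78 mm behind the grasp point.
Start: joints at [-1.321, 0.276, 1.505, -0, 1.361, -0.121], TCP at [208.359, -535.958, 219.493] pointing down, gripper open.
Joint ranges: [-2.89, 2.89], [-0.75, 2.08], [0.22, 2.7], [-1.18, 4.32], [0.11, 2.71], [-2.7, 2.7]. Speed limits (rad/s): [2.57, 2.57, 3.14, 3.14, 3.14, 3.14].

## Interface

Orientations are given as a unit quaternion [w, x, y, z].
In Python, from workcell import get_obs, capture, camera_params, hand_in gives the robot as it stands.
- The arm moves only by the tool jog_arm, never from a script. Its argument "deltas" is text: rows parted by semicolons, each of 7 numbers parted by spaces: the turn, a rotation vector about the tool's x, y, z normalised to -1 to 1, where 1 is pi rad, then the shift along the tool's x, y, z normalised to -1 to 1, where 1 is 0.6 m, then the opening, from 0 (shut) to 1 (fully open). A call has 1 to 12 rows; each row shifts and turns the pose as measured when the row begins, along the tool's axes as they then stand; what a row does not reach is not made up. A row lasts 1/12 s, in which the tool goes at most 41.7 mm and 7.16 degrees, less where a joint would pass 70% of its speed; a pose out of reach is approached as far as the arm can. A call with a number of a shift or a turn outside -1 to 1 is refused whole. A call with a gripper value outside its range is refused whole. The fingers move at their own pace and stop on an object; the grip force is fixed at half the most. Time passes only in rows, so rows that do not move let the fingers close. It gives the time, the measured TCP pose, the force and the opening at its end, in the units of the state.
- get_obs(): the state, without advancing time (a new reading comes with each control period).
- capture(name): name is "scene" or "top"; returns the picture (420x560x3 uint8, red, green, blue); there is no depth.
- camera_params(name): a dict with "fx", "fy", "cx", "cy" (pixels), "cam_to_world" (4x4, takes a point from camera to world coordinates). Camera axes: x right, y down, z forward; pixel columns grow to the right and rows downward; lengths in mm; the calibration is good to about 2 mm. A picture is of the moment at which its call begins. camera_params takes no time and is no camera call.
- hand_in(): hands the job in, once; it reports no verdict.
The state is a dict: "t": time; "qpos": joint angles; "joint_vel": joint speeds; "effort": joint torques, N m; "eef_pos": TCP position; "eef_rot": TCP orientation; "ft_force": force on the tool from outside, world axes, zero at the start; "ft_torque": the same for the moment, N m; "width": opening from 0.0 (shut) to 1.0 (fully open).
Only numpy, scipy, OpenCV 4.12 (cv2) and the standard library are available. Lean on these libraries where they do the work, as an engineer would, in place of code of your own. Each camera call takes 0.05 s, during which the arm holds its last target.

## Working session

There is one attempt and no reset: what is moved stays moved. The work goes in short steps, Python scripts to look and compute and a tool call to move; the robot and the scene stay as the last step left them, time stands still between calls to the robot, and variables do not carry over. Pictures are saved under pics/ and viewed, and the job is handed in when it is done.

Besides the shell and the picture viewer there is one more tool, called as name(argument=value, ...) on one line, values as JSON. jog_arm: Moves the arm, as the interface text tells. Its arguments: {"type":"object","properties":{"deltas":{"type":"string"}},"required":["deltas"]}

```bash
mkdir -p pics; ls
python3 - <<'E'
from workcell import *
import cv2,json
for n in("scene","top"):
    cv2.imwrite(f"pics/{n}0.png",capture(n)[:,:,::-1])
    print(n,camera_params(n))
o=get_obs();print(o)
E
```

```text
pics
scene {'fx': 514.3090490910122, 'fy': 514.3090490910122, 'cx': 295.42834978599325, 'cy': 204.29115185760693, 'cam_to_world': array([[ 6.93005077e-01,  5.12877764e-01, -5.06656060e-01,
         1.11006345e+03],
       [ 7.20739691e-01, -5.09138913e-01,  4.70437950e-01,
        -4.30394135e+02],
       [-1.66811522e-02, -6.91183020e-01, -7.22487212e-01,
         8.13697030e+02],
       [ 0.00000000e+00,  0.00000000e+00,  0.00000000e+00,
         1.00000000e+00]])}
top {'fx': 389.0468329152895, 'fy': 389.0468329152895, 'cx': 277.15501266617116, 'cy': 214.67426334364595, 'cam_to_world': array([[ 4.56262567e-03, -9.81417897e-01,  1.91828293e-01,
         4.75085503e+02],
       [-9.99859754e-01, -7.56845850e-03, -1.49395838e-02,
         1.56244667e+01],
       [ 1.61138194e-02, -1.91733226e-01, -9.81314789e-01,
         7.72982711e+02],
       [ 0.00000000e+00,  0.00000000e+00,  0.00000000e+00,
         1.00000000e+00]])}
{'t': 0.1, 'qpos': array([-1.32099057e+00,  2.76498701e-01,  1.50597741e+00, -2.60426299e-06,
        1.36067563e+00, -1.20997684e-01]), 'joint_vel': array([ 0.00096394, -0.00166441, -0.00245018,  0.00063582,  0.00081241,
        0.00130213]), 'effort': array([ 1.91959247e-03, -4.05456448e+01, -2.37779653e+01,  7.02483742e-02,
        2.99659953e-02, -5.56465227e-05]), 'eef_pos': array([ 208.23825837, -535.46587407,  218.72166528]), 'eef_rot': array([ 0.58318712,  0.39962337,  0.58401641, -0.39889696]), 'ft_force': array([ 0.26475798,  0.06434784, -0.59028875]), 'ft_torque': array([-0.02478046,  0.03350961, -0.00774721]), 'width': 1.000841274144015}
```

View pics/scene0.png

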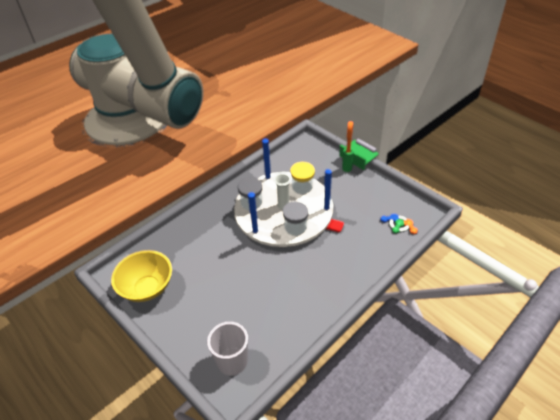

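View pics/top0.png

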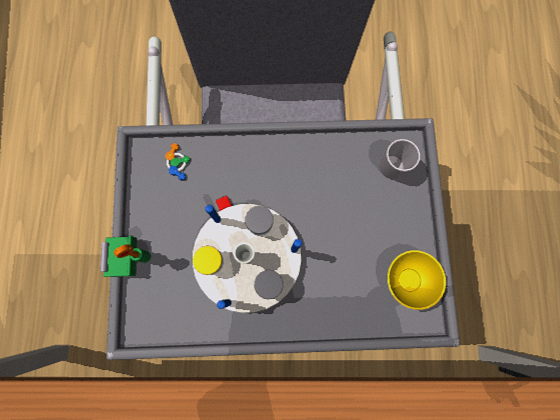

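The top view shows the spoon at about (125,252), the tube mouth at (243,254), the yellow lid at (207,260), the red pointer at (224,203), and blue post tops at (210,208), (297,243) and (222,304). I'll measure all of these next.

```bash
cat > h.py <<'E'
from workcell import *
import cv2,numpy as np
def ray(n,u,v):
    p=camera_params(n);M=p["cam_to_world"]
    d=M[:3,:3]@np.array([(u-p["cx"])/p["fx"],(v-p["cy"])/p["fy"],1]);return M[:3,3],d/np.linalg.norm(d)
def plane(n,u,v,z):
    o,d=ray(n,u,v);return o+d*(z-o[2])/d[2]
def tri(u1,u2):
    o1,d1=ray("scene",*u1);o2,d2=ray("top",*u2)
    A=np.c_[d1,-d2];s=np.linalg.lstsq(A,o2-o1,rcond=None)[0]
    a,b=o1+s[0]*d1,o2+s[1]*d2;return (a+b)/2,np.linalg.norm(a-b)
def proj(n,P):
    p=camera_params(n);M=np.linalg.inv(p["cam_to_world"]);q=M[:3,:3]@np.array(P)+M[:3,3]
    return np.array([p["fx"]*q[0]/q[2]+p["cx"],p["fy"]*q[1]/q[2]+p["cy"]])
R={"yellow":((20,150,120),(33,255,255)),"red":((0,180,90),(3,255,255)),"orange":((4,170,100),(16,255,255)),"blue":((105,150,40),(125,255,255)),"green":((50,120,50),(75,255,255))}
def blobs(im,c,amin=12):
    h=cv2.cvtColor(im,cv2.COLOR_RGB2HSV);m=cv2.inRange(h,*R[c])
    k,l,s,ct=cv2.connectedComponentsWithStats(m)
    return [(ct[i],s[i],l==i) for i in range(1,k) if s[i][4]>=amin]
E
python3 - <<'E'
from h import *
np.set_printoptions(precision=1,suppress=True)
for n in("scene","top"):
    im=cv2.imread(f"pics/{n}0.png")[:,:,::-1].copy()
    for c in R:
        for ct,s,m in blobs(im,c): print(n,c,ct,s)
    x0,y0,w,h=(225,105,170,150) if n=="scene" else (95,185,220,140)
    cv2.imwrite(f"pics/{n}0z.png",cv2.resize(im[y0:y0+h,x0:x0+w,::-1],None,fx=3.6 if n=="top" else 4,fy=3.6 if n=="top" else 4,interpolation=cv2.INTER_CUBIC))
E
```

```text
scene yellow [302.1 171.8] [291 164  23  17 310]
scene yellow [141.3 275.3] [ 112  251   59   49 2230]
scene red [335.1 225.6] [328 220  15  12 120]
scene orange [349.3 134. ] [347 122   6  29  95]
scene orange [412.  229.3] [410 224   7  10  34]
scene blue [266.1 155.9] [263 139   7  39 155]
scene blue [327.3 186. ] [325 170   6  39 150]
scene blue [252.6 208.8] [248 193   9  39 170]
scene blue [388.7 217.8] [381 215  17   7  69]
scene green [356. 156.] [340 141  38  30 622]
scene green [397.4 225.5] [392 219  12  14  83]
top yellow [207.  259.9] [193 246  29  29 633]
top yellow [417.2 279.2] [ 388  250   58   60 2602]
top red [223.  202.5] [216 196  16  14 136]
top orange [171.8 151.1] [166 143  12  18  95]
top orange [120.2 249.7] [114 245  14  12  82]
top orange [518.4 383.3] [516 381   5   7  13]
top orange [488.3 389.5] [486 387   6   7  15]
top orange [297.8 407.6] [293 405  10   5  12]
top orange [372.3 409.7] [370 408   6   5  12]
top blue [176.5 172.5] [169 166  17  14 117]
top blue [212.4 213. ] [206 205  14  18 124]
top blue [296.1 245. ] [291 239  11  13  85]
top blue [223.2 303.7] [217 300  14   9  84]
top green [179.3 160.6] [170 156  20  10 116]
top green [120.2 257.6] [104 236  46  41 872]
```

View pics/scene0z.png

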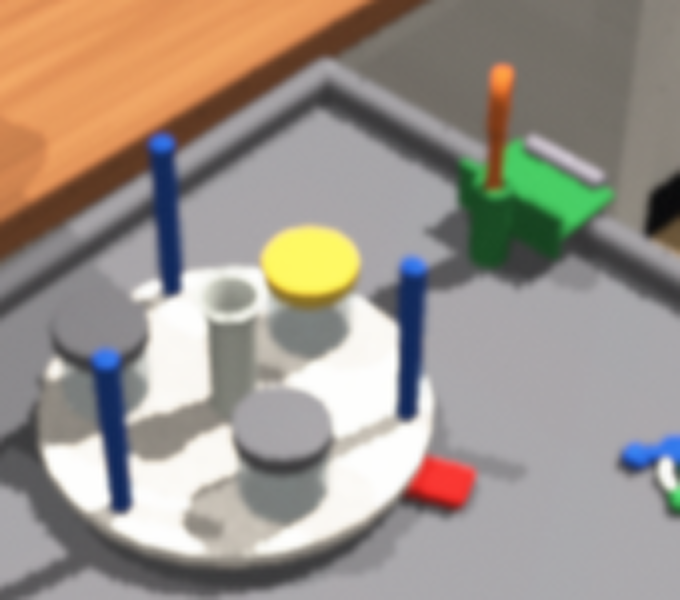

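View pics/top0z.png

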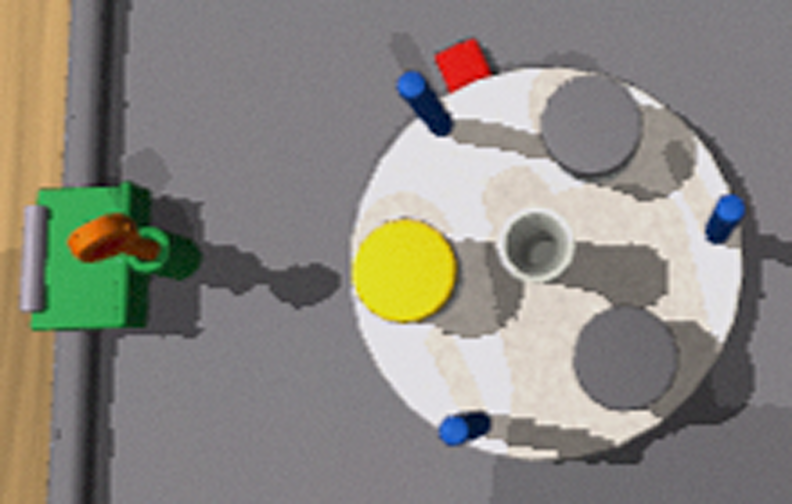

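Run:
```python
from h import *
np.set_printoptions(precision=1,suppress=True)
S=lambda x,y:(225+x/4-.4,105+y/4-.4)
T=lambda x,y:(95+x/3.6-.4,185+y/3.6-.4)
for nm,s,t,z in [("pA",(412,264),(411,83),133),("pB",(162,144),(453,432),133),("pC",(106,358),(731,208),133),("tube",(231,297),(536,245),103),("ylid",(310,262),(404,270),77),("g1",(283,425),(592,125),77),("g2",(99,322),(625,357),77),("spoon",(502,72),(100,235),134)]:
    P,e=tri(S(*s),T(*t));print(nm,P,e,plane("scene",*S(*s),z),plane("top",*T(*t),z))
for a in [(75,243),(128,218),(150,250),(463,65)]: print(a,plane("top",*T(*a),134),plane("top",*T(*a),56),plane("top",*T(*a),11))
im=cv2.imread("pics/top0.png");cv2.imwrite("pics/sp.png",cv2.resize(im[225:285,95:155],None,fx=10,fy=10,interpolation=cv2.INTER_CUBIC))
```

```text
pA [611.3 120.6 132.9] 0.12575357269260107 [611.4 120.5 133. ] [611.3 120.7 133. ]
pB [453.1  96.8 130.3] 1.1152258403607065 [456.   95.2 133. ] [452.9  96.  133. ]
pC [554.2 -27.8 132.2] 1.273193985922991 [555.2 -27.8 133. ] [553.7 -28.3 133. ]
tube [539.8  63.8 100.4] 1.5406860776529487 [542.2  62.7 103. ] [539.1  63.  103. ]
ylid [529.2 130.3  74.5] 0.5621461045972161 [531.2 128.7  77. ] [528.8 129.7  77. ]
g1 [603.3  38.6  73.4] 1.3434288737291171 [606.2  36.9  77. ] [602.3  37.9  77. ]
g2 [487.   20.1  76.7] 0.28167934976427833 [487.1  19.8  77. ] [487.   20.2  77. ]
spoon [540.8 260.7 134.5] 5.1648213154347316 [541.  264.2 134. ] [539.4 258.6 134. ]
(75, 243) [535.7 269.6 134. ] [543.1 300.5  56. ] [547.4 318.4  11. ]
(128, 218) [547.3 246.5 134. ] [556.1 274.7  56. ] [561.1 291.   11. ]
(150, 250) [532.8 235.5 134. ] [539.8 262.4  56. ] [543.9 277.8  11. ]
(463, 65) [619.9  96.6 134. ] [637.5 106.5  56. ] [647.7 112.2  11. ]
```

View pics/sp.png

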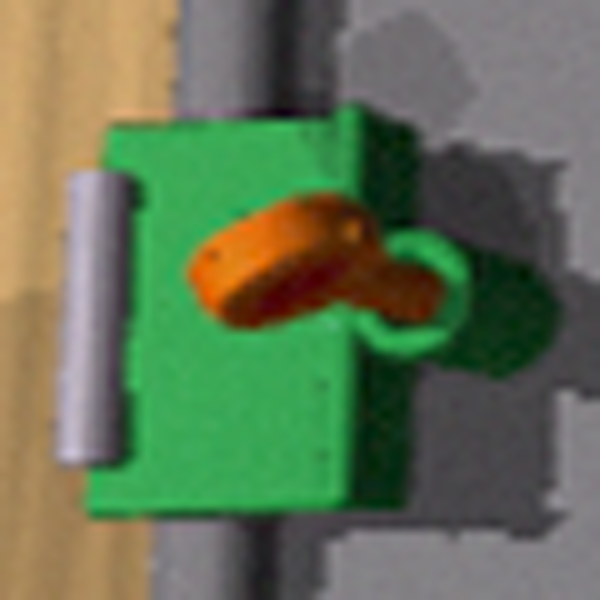

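Run:
```python
from h import *
np.set_printoptions(precision=1,suppress=True)
C=lambda x,y:(95+x/10-.45,225+y/10-.45)
print("rim",plane("top",*C(410,293),56))
for p in [(192,275),(240,325),(215,300),(385,250),(360,215),(330,195),(280,240)]:
    print(p,[plane("top",*C(*p),z)[:2] for z in(134,120,107)])
# scene spoon: rows
im=cv2.imread("pics/scene0.png")[:,:,::-1].copy()
for ct,s,m in blobs(im,"orange"):
    if s[3]>20:
        for r in range(s[1],s[1]+s[3],2):
            x=np.where(m[r])[0];print(r,x.min(),x.max())
ax=np.array([539.8,62.9])
for n in("scene","top"):
    im=cv2.imread(f"pics/{n}0.png")[:,:,::-1].copy()
    for ct,s,m in blobs(im,"red"):
        r=cv2.minAreaRect(np.argwhere(m)[:,::-1].astype(np.float32))
        for q in [ct,*cv2.boxPoints(r)]:
            P=plane(n,*q,11);d=P[:2]-ax;print(n,q,P,np.hypot(*d),np.degrees(np.arctan2(d[1],d[0])))
for z in (56,70,134):print(z,proj("scene",(540,261,z)),proj("top",(540,261,z)))
```

```text
rim [540.2 263.7  56. ]
(192, 275) [array([535.8, 272.3]), array([537.1, 277.9]), array([538.4, 283.1])]
(240, 325) [array([527.7, 263.8]), array([528.9, 269.3]), array([529.9, 274.3])]
(215, 300) [array([531.7, 268.2]), array([533. , 273.8]), array([534.1, 278.9])]
(385, 250) [array([540.1, 241.3]), array([541.5, 246.2]), array([542.8, 250.8])]
(360, 215) [array([545.8, 245.8]), array([547.3, 250.8]), array([548.8, 255.5])]
(330, 195) [array([549. , 250.9]), array([550.7, 256.1]), array([552.2, 260.9])]
(280, 240) [array([541.6, 258.5]), array([543.1, 263.8]), array([544.4, 268.7])]
122 349 351
124 348 352
126 348 352
128 348 351
130 348 351
132 348 351
134 348 350
136 348 350
138 348 350
140 348 350
142 348 349
144 348 349
146 348 349
148 348 349
150 347 349
scene [335.1 225.6] [649.1 108.4  11. ] 118.41878892409214 22.585069967090384
scene [327.4 228.2] [643.   91.6  11. ] 107.105992165263 15.559993774112293
scene [330.  219.1] [629.3 113.8  11. ] 103.00005331428564 29.646284024262496
scene [342.6 222.8] [654.9 125.2  11. ] 130.87873519253853 28.432020378942667
scene [340.  231.9] [668.1 103.   11. ] 134.36595006467888 17.349755749994465
top [223.  202.5] [648.1 112.7  11. ] 119.15338514479303 24.67957883369549
top [215.1 199.9] [653.2 128.6  11. ] 131.02203147504864 30.086294928250872
top [226.7 195. ] [663.6 105.7  11. ] 131.0008991517138 19.067072712600634
top [231. 205.] [643.1  96.5  11. ] 108.59014254296449 18.031264157667014
top [219.4 210. ] [632.7 119.3  11. ] 108.7097011433909 31.26257725120086
56 [346.7 150.9] [137.  253.9]
70 [347.1 146.1] [134.4 253.2]
134 [348.8 123. ] [120.9 249.5]
```

```bash
cat >> h.py <<'E'
from scipy.spatial.transform import Rotation as Ro
def go(P,jaw):
    """needed turn (norm) and shift (norm) from here to TCP P, jaw axis at angle deg"""
    o=get_obs();q=o["eef_rot"];R0=Ro.from_quat([*q[1:],q[0]]).as_matrix()
    best=None
    for k in (0,180):
        a=np.radians(jaw+k);z=np.array([np.cos(a),np.sin(a),0]);x=np.array([0,0,-1.]);R1=np.c_[x,np.cross(z,x),z]
        rv=Ro.from_matrix(R0.T@R1).as_rotvec()
        if best is None or np.linalg.norm(rv)<np.linalg.norm(best[0]): best=(rv,R1)
    d=np.array(P)-o["eef_pos"]
    print("t",round(o["t"],2),"pos",o["eef_pos"].round(1),"jaw",round(float(np.degrees(np.arctan2(R0[1,2],R0[0,2]))),1),"w",round(o["width"]*94,1),"F",o["ft_force"].round(1),"q",o["qpos"].round(2))
    print("turn norm",(best[0]/np.pi).round(4),"deg",np.degrees(best[0]).round(1),"world d",d.round(1))
    print("shift now-axes",(R0.T@d/600).round(4)," after turn",(best[1].T@d/600).round(4))
E
python3 -c "
from h import *
go((540.5,262.5,235),40)"
```

```text
t 0.1 pos [ 208.2 -535.5  218.7] jaw -68.8 w 94.1 F [ 0.3  0.1 -0.6] q [-1.32  0.28  1.51 -0.    1.36 -0.12]
turn norm [ 3.958e-01 -5.000e-04  3.000e-04] deg [71.2 -0.1  0. ] world d [332.3 798.   16.3]
shift now-axes [-0.0253  0.9981 -1.0389]  after turn [-0.0271 -0.6628 -1.2791]
```

jog_arm(deltas="-0.0233 0 0 -0.001 0.0646 0.007 1;-0.0233 0 0 -0.001 0.0646 0.007 1;-0.0233 0 0 -0.001 0.0646 0.007 1;-0.0233 0 0 -0.001 0.0646 0.007 1;-0.0233 0 0 -0.001 0.0646 0.007 1;-0.0233 0 0 -0.001 0.0646 0.007 1;-0.0233 0 0 -0.001 0.0646 0.007 1;-0.0233 0 0 -0.001 0.0646 0.007 1;-0.0233 0 0 -0.001 0.0646 0.007 1;-0.0233 0 0 -0.001 0.0646 0.007 1;-0.0233 0 0 -0.001 0.0646 0.007 1;-0.0233 0 0 -0.001 0.0646 0.007 1")

```text
t: 1.1
eef_pos: [569.8, -247.3, 216.8]
eef_rot: [0.696, 0.106, 0.703, -0.103]
ft_force: [0.7, -0.7, 0.4]
width: 1.001
```

```bash
python3 -c "
from h import *
go((540.5,262.5,235),40)"
```

```text
t 1.1 pos [ 569.8 -247.3  216.8] jaw -17.0 w 94.1 F [ 0.7 -0.7  0.4] q [-0.52  0.35  1.4  -0.    1.4  -0.23]
turn norm [-0.3165 -0.0028 -0.0023] deg [-57.   -0.5  -0.4] world d [-29.3 509.8  18.2]
shift now-axes [-0.0254  0.7986 -0.295 ]  after turn [-0.0303  0.6823  0.5088]
```

jog_arm(deltas="-0.0226 0 0 -0.002 0.063 0.007 1;-0.0226 0 0 -0.002 0.063 0.007 1;-0.0226 0 0 -0.002 0.063 0.007 1;-0.0226 0 0 -0.002 0.063 0.007 1;-0.0226 0 0 -0.002 0.063 0.007 1;-0.0226 0 0 -0.002 0.063 0.007 1;-0.0226 0 0 -0.003 0.063 0.007 1;-0.0226 0 0 -0.003 0.063 0.007 1;-0.0226 0 0 -0.003 0.063 0.007 1;-0.0226 0 0 -0.003 0.063 0.007 1;-0.0226 0 0 -0.003 0.063 0.007 1;-0.0226 0 0 -0.003 0.063 0.007 1")

```text
t: 2.1
eef_pos: [570.3, 217.3, 229.3]
eef_rot: [0.67, -0.205, 0.681, 0.214]
ft_force: [-1.1, -0.4, 0.4]
width: 0.998
```

```bash
python3 -c "
from h import *
go((540.5,262.5,220),40)"
```

```text
t 2.1 pos [570.3 217.3 229.3] jaw 34.4 w 93.8 F [-1.1 -0.4  0.4] q [ 0.24  0.33  1.4   0.01  1.43 -0.36]
turn norm [-0.031  -0.0034 -0.0055] deg [-5.6 -0.6 -1. ] world d [-29.8  45.2  -9.3]
shift now-axes [0.0169 0.09   0.0018]  after turn [0.0155 0.0897 0.0104]
```

jog_arm(deltas="-0.031 -0.0034 -0.0055 0.006 0.045 0.001 1;0 0 0 0.005 0.03 0.005 1;0 0 0 0.004 0.014 0.004 1;0 0 0 0 0 0 1;0 0 0 0 0 0 1")

```text
t: 2.52
eef_pos: [536.4, 273.3, 218.9]
eef_rot: [0.661, -0.247, 0.663, 0.249]
ft_force: [0.2, -0.5, -0.1]
width: 1.001
```

```bash
python3 -c "
from h import *
go((540.5,262.5,109),40)
for n in ('scene','top'):
    cv2.imwrite(f'pics/{n}1.png',capture(n)[:,:,::-1])
a=cv2.imread('pics/top1.png')[180:320,60:200];b=cv2.imread('pics/scene1.png')[30:170,280:420]
cv2.imwrite('pics/b1.png',cv2.resize(np.hstack([a,b]),None,fx=2.8,fy=2.8,interpolation=cv2.INTER_CUBIC))
"
```

```text
t 2.52 pos [536.4 273.3 218.9] jaw 41.0 w 94.1 F [ 0.2 -0.5 -0.1] q [ 0.35  0.32  1.44  0.    1.38 -0.36]
turn norm [ 0.0055 -0.0005 -0.0011] deg [ 1.  -0.1 -0.2] world d [   4.1  -10.8 -109.9]
shift now-axes [ 0.1832 -0.0187 -0.0064]  after turn [ 0.1832 -0.0182 -0.0063]
```

View pics/b1.png

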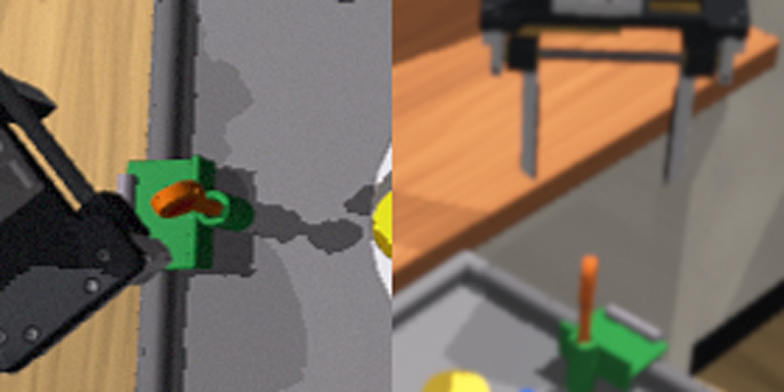

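The spoon stands untouched in the holder at (176,200) in the left half of the picture. The open jaws are above it and straddle it, about 11 mm off. I'll correct that, then descend.

jog_arm(deltas="0.0055 0 0 0.01 -0.018 -0.006 1;0 0 0 0.035 0 0 1;0 0 0 0.04 0 0 1;0 0 0 0.04 0 0 1;0 0 0 0 0 0 1;0 0 0 0 0 0 1")

```text
t: 3.12
eef_pos: [549.7, 250.6, 142.1]
eef_rot: [0.668, -0.237, 0.665, 0.235]
ft_force: [0.5, 0.0, 0.6]
width: 0.999
```

```bash
python3 -c "
from h import *
go((540.5,262.5,109),40)
"
```

```text
t 3.12 pos [549.7 250.6 142.1] jaw 39.0 w 93.9 F [0.5 0.  0.6] q [ 0.31  0.37  1.57 -0.    1.2  -0.37]
turn norm [-0.0056  0.0007  0.0012] deg [-1.   0.1  0.2] world d [ -9.2  11.9 -33.1]
shift now-axes [0.055  0.0253 0.0004]  after turn [0.0551 0.025  0.0009]
```

jog_arm(deltas="0 0 0 0 0.018 0 1;0 0 0 0 0 0 1;0 0 0 0 0 0 1")

```text
t: 3.37
eef_pos: [544.9, 257.4, 144.1]
eef_rot: [0.669, -0.236, 0.665, 0.233]
ft_force: [0.7, 0.5, -0.7]
width: 1.002
```

```bash
python3 -c "
from h import *
go((540.5,262.5,109),40)
"
```

```text
t 3.37 pos [544.9 257.4 144.1] jaw 38.7 w 94.2 F [ 0.7  0.5 -0.7] q [ 0.33  0.36  1.57 -0.    1.2  -0.35]
turn norm [-0.0071  0.0014  0.0016] deg [-1.3  0.2  0.3] world d [ -4.4   5.1 -35.1]
shift now-axes [ 0.0584  0.0115 -0.0007]  after turn [ 0.0585  0.0112 -0.0002]
```

jog_arm(deltas="0 0 0 0.02 0.006 0 1;0 0 0 0.02 0.005 0 1;0 0 0 0.014 0 0 1;0 0 0 0 0 0 1;0 0 0 0 0 0 1")

```text
t: 3.78
eef_pos: [544.9, 264.8, 117.3]
eef_rot: [0.674, -0.236, 0.66, 0.234]
ft_force: [-0.4, 0.0, 0.0]
width: 1.001
```

```bash
python3 -c "
from h import *
go((540.5,262.5,109),40)
"
```

```text
t 3.78 pos [544.9 264.8 117.3] jaw 38.8 w 94.0 F [-0.4  0.   0. ] q [ 0.34  0.38  1.61 -0.    1.13 -0.34]
turn norm [-0.0066  0.0053  0.0032] deg [-1.2  1.   0.6] world d [-4.4 -2.3 -8.3]
shift now-axes [ 0.0137  0.0018 -0.0083]  after turn [ 0.0138  0.0018 -0.0081]
```

jog_arm(deltas="-0.006 0.006 0.003 0.013 0.002 -0.009 1;0 0 0 0.003 0 0 1;0 0 0 0 0 0 1")

```text
t: 4.03
eef_pos: [540.8, 262.5, 108.7]
eef_rot: [0.664, -0.242, 0.665, 0.242]
ft_force: [0.8, -0.2, 0.0]
width: 1.003
```

```bash
python3 -c "
from h import *
go((540.5,262.5,109),40)
for n in ('scene','top'):
    cv2.imwrite(f'pics/{n}2.png',capture(n)[:,:,::-1])
a=cv2.imread('pics/top2.png')[180:320,60:200];b=cv2.imread('pics/scene2.png')[60:200,280:420]
cv2.imwrite('pics/b2.png',cv2.resize(np.hstack([a,b]),None,fx=2.8,fy=2.8,interpolation=cv2.INTER_CUBIC))
"
```

```text
t 4.03 pos [540.8 262.5 108.7] jaw 40.0 w 94.3 F [ 0.8 -0.2  0. ] q [ 0.34  0.39  1.61 -0.    1.13 -0.36]
turn norm [ 0.0002 -0.0003  0.0004] deg [ 0.  -0.1  0.1] world d [-0.3  0.   0.3]
shift now-axes [-0.0005  0.0004 -0.0004]  after turn [-0.0005  0.0004 -0.0004]
```

View pics/b2.png

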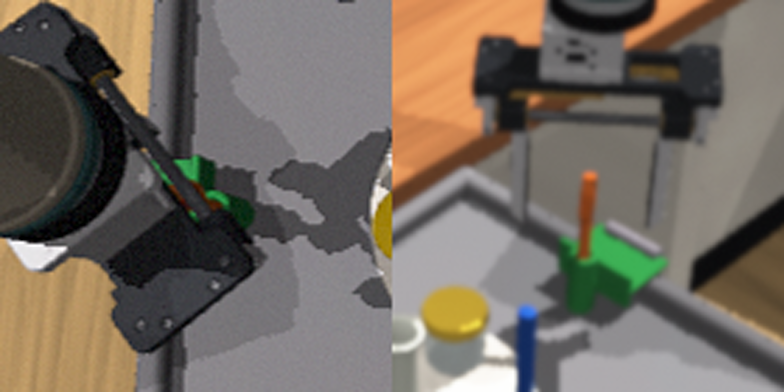

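The fingers, at x about 520 and 658 in the right half, straddle the spoon at 590, so it is centred. I'll close the jaws.

jog_arm(deltas="0 0 0 0 0 0 0;0 0 0 0 0 0 0;0 0 0 0 0 0 0;0 0 0 0 0 0 0;0 0 0 0 0 0 0;0 0 0 0 0 0 0;0 0 0 0 0 0 0;0 0 0 0 0 0 0")

```text
t: 4.8
eef_pos: [541.5, 262.5, 109.7]
eef_rot: [0.665, -0.242, 0.664, 0.241]
ft_force: [-0.2, 0.5, -0.4]
width: 0.47
```

```bash
python3 -c "
from h import *
go((540.5,262.5,109),40)
"
```

```text
t 4.8 pos [541.5 262.5 109.7] jaw 40.0 w 44.2 F [-0.2  0.5 -0.4] q [ 0.34  0.39  1.61 -0.    1.13 -0.36]
turn norm [0.     0.0002 0.0006] deg [0.  0.  0.1] world d [-1.  -0.  -0.7]
shift now-axes [ 0.0011  0.001  -0.0012]  after turn [ 0.0011  0.001  -0.0012]
```

Still closing.

jog_arm(deltas="0 0 0 0 0 0 0;0 0 0 0 0 0 0;0 0 0 0 0 0 0;0 0 0 0 0 0 0;0 0 0 0 0 0 0;0 0 0 0 0 0 0;0 0 0 0 0 0 0;0 0 0 0 0 0 0")

```text
t: 5.47
eef_pos: [541.5, 262.5, 109.7]
eef_rot: [0.665, -0.242, 0.664, 0.241]
ft_force: [-0.4, 0.2, 0.9]
width: 0.103
```

```bash
python3 -c "
from h import *
go((541,262.5,216),40)
"
```

```text
t 5.47 pos [541.5 262.5 109.7] jaw 40.0 w 9.6 F [-0.4  0.2  0.9] q [ 0.34  0.39  1.61 -0.    1.13 -0.36]
turn norm [0.     0.0002 0.0006] deg [0.  0.  0.1] world d [ -0.5  -0.  106.3]
shift now-axes [-1.772e-01  1.000e-04 -5.000e-04]  after turn [-0.1772  0.0005 -0.0006]
```

Gripped: 9.6 mm against the 10 mm head. Lifting.

jog_arm(deltas="0 0 0 0 0 0 0;0 0 0 -0.01 0 0 0;0 0 0 -0.02 0 0 0;0 0 0 -0.03 0 0 0;0 0 0 -0.035 0 0 0;0 0 0 -0.03 0 0 0;0 0 0 -0.02 0 0 0;0 0 0 -0.01 0 0 0;0 0 0 0 0 0 0;0 0 0 0 0 0 0")

```text
t: 6.3
eef_pos: [543.0, 263.1, 208.3]
eef_rot: [0.666, -0.242, 0.663, 0.241]
ft_force: [0.8, -0.5, -0.4]
width: 0.105
```

```bash
python3 -c "
from h import *
go((540,63,222),40)
for n in ('scene','top'):
    cv2.imwrite(f'pics/{n}3.png',capture(n)[:,:,::-1])
a=cv2.imread('pics/top3.png')[180:320,60:200];b=cv2.imread('pics/scene3.png')[40:180,280:420]
cv2.imwrite('pics/b3.png',cv2.resize(np.hstack([a,b]),None,fx=2.8,fy=2.8,interpolation=cv2.INTER_CUBIC))
"
```

```text
t 6.3 pos [543.  263.1 208.3] jaw 40.0 w 9.9 F [ 0.8 -0.5 -0.4] q [ 0.34  0.32  1.47 -0.    1.35 -0.36]
turn norm [-0.      0.0014  0.001 ] deg [-0.   0.3  0.2] world d [  -3.  -200.1   13.7]
shift now-axes [-0.023  -0.2524 -0.2181]  after turn [-0.0228 -0.2523 -0.2182]
```

View pics/b3.png

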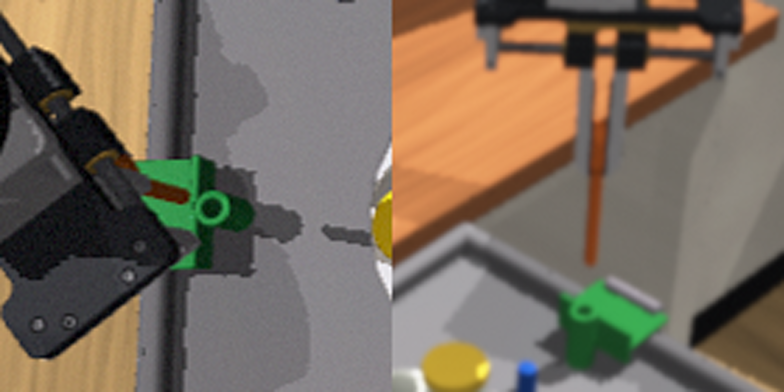

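The spoon is held and clear of the holder. Its tip is at (590,264) in the right half and (188,196) in the left half.

```bash
python3 -c "
from h import *
s=(280+(590-392)/2.8-.3,40+261/2.8-.3);t=(60+184/2.8-.3,180+195/2.8-.3)
print(tri(s,t))
print(plane('scene',*s,106),plane('top',*t,106), get_obs()['eef_pos'])
"
```

```text
(array([543.38308716, 264.24946952, 107.00830231]), np.float64(1.0404310510132924))
[542.70509712 265.82196131 106.        ] [543.194136   264.15387462 106.        ] [542.71552548 263.0268237  207.59009364]
```

jog_arm(deltas="0 0 0 -0.012 0 0 0;0 0 0 -0.01 0 0 0;0 0 0 -0.002 -0.02 -0.0175 0;0 0 0 0 -0.03 -0.026 0;0 0 0 0 -0.04 -0.035 0;0 0 0 0 -0.04 -0.035 0;0 0 0 0 -0.04 -0.035 0;0 0 0 0 -0.03 -0.026 0;0 0 0 0 -0.02 -0.0175 0;0 0 0 0 -0.01 -0.009 0;0 0 0 0 0 0 0;0 0 0 0 0 0 0")

```text
t: 7.4
eef_pos: [537.5, 73.7, 220.5]
eef_rot: [0.663, -0.243, 0.665, 0.243]
ft_force: [-0.4, 0.7, -0.8]
width: 0.104
```

```bash
python3 -c "
from h import *
go((540,63,222),40)
"
```

```text
t 7.4 pos [537.5  73.7 220.5] jaw 40.2 w 9.8 F [-0.4  0.7 -0.8] q [ 0.01  0.23  1.57 -0.    1.35 -0.69]
turn norm [ 0.001  -0.001  -0.0006] deg [ 0.2 -0.2 -0.1] world d [  2.5 -10.7   1.5]
shift now-axes [-0.0025 -0.0163 -0.0083]  after turn [-0.0025 -0.0163 -0.0082]
```

jog_arm(deltas="0 0 0 0 -0.012 -0.006 0;0 0 0 0 -0.004 -0.002 0;0 0 0 0 0 0 0;0 0 0 0 0 0 0")

```text
t: 7.73
eef_pos: [540.6, 65.5, 220.4]
eef_rot: [0.662, -0.243, 0.665, 0.245]
ft_force: [-0.3, -0.1, -0.5]
width: 0.105
```

```bash
python3 -c "
from h import *
go((540,63,190),40)
for n in ('scene','top'):
    cv2.imwrite(f'pics/{n}4.png',capture(n)[:,:,::-1])
a=cv2.imread('pics/top4.png')[180:320,170:310];b=cv2.imread('pics/scene4.png')[80:220,220:360]
cv2.imwrite('pics/b4.png',cv2.resize(np.hstack([a,b]),None,fx=2.8,fy=2.8,interpolation=cv2.INTER_CUBIC))
"
```

```text
t 7.73 pos [540.6  65.5 220.4] jaw 40.4 w 9.9 F [-0.3 -0.1 -0.5] q [-0.01  0.23  1.56  0.    1.35 -0.71]
turn norm [ 0.0022 -0.0008 -0.001 ] deg [ 0.4 -0.1 -0.2] world d [ -0.6  -2.5 -30.4]
shift now-axes [ 0.0507 -0.0027 -0.0033]  after turn [ 0.0507 -0.0026 -0.0034]
```

View pics/b4.png

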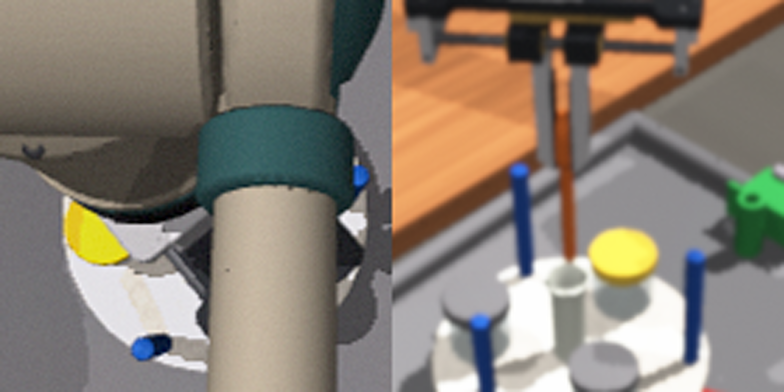

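The top view is blocked by the arm. In the scene view the tip at (569,262) is directly above the mouth at (570,282), as expected for the height difference. I'll lower it gently.

jog_arm(deltas="0 0 0 0 -0.0026 -0.0034 0;0 0 0 0.01 0 0 0;0 0 0 0.012 0 0 0;0 0 0 0.012 0 0 0;0 0 0 0 0 0 0;0 0 0 0 0 0 0")

```text
t: 8.33
eef_pos: [539.1, 63.9, 197.3]
eef_rot: [0.662, -0.244, 0.665, 0.246]
ft_force: [-0.3, 0.8, -1.2]
width: 0.107
```

```bash
python3 -c "
from h import *
go((540,63,170),40)
cv2.imwrite('pics/s5.png',cv2.resize(capture('scene')[80:220,220:360,::-1],None,fx=4,fy=4,interpolation=cv2.INTER_CUBIC))
"
```

```text
t 8.33 pos [539.1  63.9 197.3] jaw 40.5 w 10.0 F [-0.3  0.8 -1.2] q [-0.01  0.24  1.61  0.    1.3  -0.72]
turn norm [ 0.0027 -0.001  -0.0014] deg [ 0.5 -0.2 -0.2] world d [  0.9  -0.9 -27.3]
shift now-axes [ 0.0454 -0.0023  0.0002]  after turn [ 0.0454 -0.0021  0.0001]
```

View pics/s5.png

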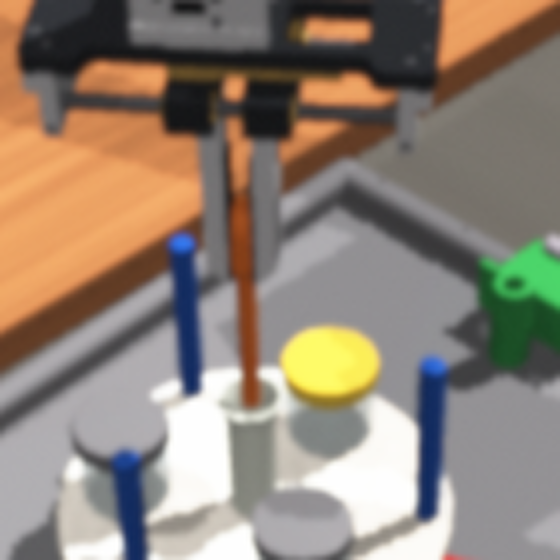

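The tip at (250,403) is inside the mouth, whose centre is at (248,394). I'll carry on down.

jog_arm(deltas="0 0 0 0.01 -0.002 0 0;0 0 0 0.012 0 0 0;0 0 0 0.012 0 0 0;0 0 0 0.006 0 0 0;0 0 0 0 0 0 0;0 0 0 0 0 0 0")

```text
t: 8.88
eef_pos: [539.7, 62.9, 170.3]
eef_rot: [0.662, -0.243, 0.665, 0.246]
ft_force: [0.2, 0.7, -0.4]
width: 0.104
```

```bash
python3 -c "
from h import *
go((540,63,136),40)
"
```

```text
t 8.88 pos [539.7  62.9 170.3] jaw 40.5 w 9.7 F [ 0.2  0.7 -0.4] q [-0.01  0.26  1.65  0.    1.24 -0.72]
turn norm [ 0.0027 -0.0012 -0.0015] deg [ 0.5 -0.2 -0.3] world d [  0.3   0.1 -34.3]
shift now-axes [ 0.0572 -0.0005  0.0008]  after turn [ 0.0572 -0.0002  0.0006]
```

jog_arm(deltas="0 0 0 0.012 0 0 0;0 0 0 0.014 0 0 0;0 0 0 0.014 0 0 0;0 0 0 0.008 0 0 0;0 0 0 0 0 0 0;0 0 0 0 0 0 0")

```text
t: 9.38
eef_pos: [539.4, 62.9, 138.2]
eef_rot: [0.662, -0.243, 0.665, 0.246]
ft_force: [0.1, 0.3, 0.0]
width: 0.106
```

```bash
python3 -c "
from h import *
go((540,63,134),40)
cv2.imwrite('pics/s6.png',cv2.resize(capture('scene')[80:220,220:360,::-1],None,fx=4,fy=4,interpolation=cv2.INTER_CUBIC))
"
```

```text
t 9.38 pos [539.4  62.9 138.2] jaw 40.5 w 9.9 F [0.1 0.3 0. ] q [-0.01  0.29  1.7   0.    1.16 -0.72]
turn norm [ 0.0027 -0.0012 -0.0016] deg [ 0.5 -0.2 -0.3] world d [ 0.6  0.1 -4.2]
shift now-axes [ 0.007  -0.0006  0.0008]  after turn [ 0.007  -0.0005  0.0008]
```

View pics/s6.png

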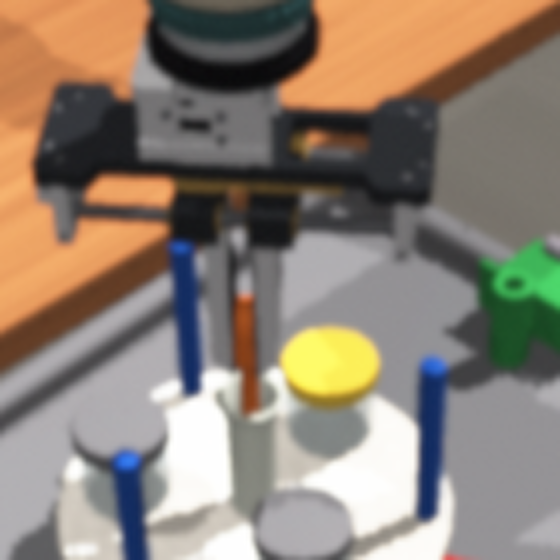

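The spoon is nearly down with no contact force. I'll lower it 2 mm more and release.

jog_arm(deltas="0 0 0 0.005 0 0 0;0 0 0 0 0 0 0;0 0 0 0 0 0 0.5;0 0 0 0 0 0 0.5;0 0 0 0 0 0 0.5;0 0 0 0 0 0 0.5;0 0 0 0 0 0 0.5;0 0 0 0 0 0 0.5;0 0 0 0 0 0 0.5;0 0 0 0 0 0 0.5")

```text
t: 10.27
eef_pos: [540.9, 62.9, 136.9]
eef_rot: [0.663, -0.244, 0.664, 0.245]
ft_force: [0.0, 0.2, -0.7]
width: 0.498
```

```bash
python3 -c "
from h import *
go((540,63,200),40)
cv2.imwrite('pics/s7.png',cv2.resize(capture('scene')[80:220,220:360,::-1],None,fx=4,fy=4,interpolation=cv2.INTER_CUBIC))
"
```

```text
t 10.27 pos [540.9  62.9 136.9] jaw 40.5 w 46.9 F [ 0.   0.2 -0.7] q [-0.01  0.29  1.7   0.    1.15 -0.72]
turn norm [ 0.0027 -0.0002 -0.0007] deg [ 0.5 -0.  -0.1] world d [-0.9  0.1 63.1]
shift now-axes [-0.1052  0.0013 -0.0011]  after turn [-0.1052  0.0011 -0.0011]
```

View pics/s7.png

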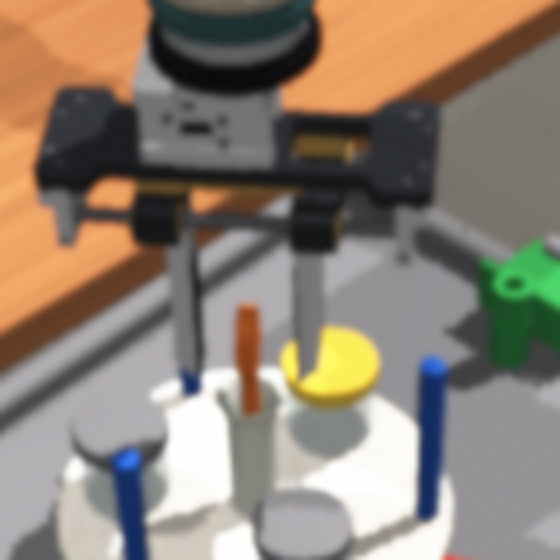

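The spoon is released in the tube: its head stands at (250,310–410) in the crop, between the open fingers. I'll rise before going to the post nearest the pointer.

jog_arm(deltas="0 0 0 -0.01 0 0 0.5;0 0 0 -0.02 0 0 0.5;0 0 0 -0.03 0 0 0.5;0 0 0 -0.02 0 0 0.5;0 0 0 -0.015 0 0 0.5;0 0 0 0 0 0 0.5;0 0 0 0 0 0 0.5")

```text
t: 10.9
eef_pos: [540.5, 62.9, 197.4]
eef_rot: [0.662, -0.244, 0.664, 0.246]
ft_force: [-0.1, -0.6, -0.5]
width: 0.502
```

```bash
python3 -c "
from h import *
go((611.3,120.6,200),128.9)
print(proj('scene',(540,63,157)),proj('scene',(540,63,103)))
cv2.imwrite('pics/s8.png',cv2.resize(capture('scene')[80:220,220:360,::-1],None,fx=4,fy=4,interpolation=cv2.INTER_CUBIC))
"
```

```text
t 10.9 pos [540.5  62.9 197.4] jaw 40.5 w 47.2 F [-0.1 -0.6 -0.5] q [-0.01  0.25  1.6   0.    1.3  -0.72]
turn norm [-4.912e-01  3.000e-04 -1.300e-03] deg [-88.4   0.1  -0.2] world d [70.8 57.7  2.6]
shift now-axes [-0.0046 -0.0035  0.1522]  after turn [-0.0043 -0.1523  0.0007]
[280.70597019 157.95381515] [281.70911883 178.25900567]
```

View pics/s8.png

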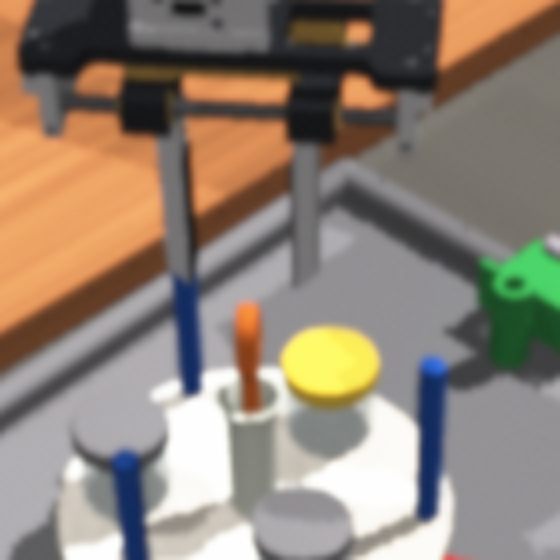

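The top of the spoon head is at about (248,308) in the crop, against a predicted (243,312), so it is fully seated. Next I'll turn the wrist.

jog_arm(deltas="-0.03 0 0 0 0 0 0.5;-0.038 0 0 0 0 0 0.5;-0.038 0 0 0 0 0 0.5;-0.038 0 0 0 0 0 0.5;-0.038 0 0 0 0 0 0.5;-0.038 0 0 0 0 0 0.5;-0.038 0 0 0 0 0 0.5;-0.038 0 0 0 0 0 0.5;-0.038 0 0 0 0 0 0.5;-0.038 0 0 0 0 0 0.5;-0.038 0 0 0 0 0 0.5;-0.038 0 0 0 0 0 0.5")

```text
t: 11.95
eef_pos: [533.9, 62.9, 186.5]
eef_rot: [0.325, -0.619, 0.331, 0.634]
ft_force: [-0.5, -0.4, 0.2]
width: 0.498
```

```bash
python3 -c "
from h import *
go((611.3,120.6,200),128.9)
"
```

```text
t 11.95 pos [533.9  62.9 186.5] jaw 124.7 w 46.8 F [-0.5 -0.4  0.2] q [-0.01  0.25  1.62  0.    1.29 -2.19]
turn norm [-0.0231  0.0049 -0.0057] deg [-4.2  0.9 -1. ] world d [77.4 57.7 13.5]
shift now-axes [-0.0254 -0.1604  0.0058]  after turn [-0.0225 -0.1608 -0.0063]
```

jog_arm(deltas="-0.016 0.005 -0.006 -0.01 -0.02 0 0.5;0 0 0 -0.008 -0.03 -0.001 0.5;0 0 0 -0.004 -0.04 -0.001 0.5;0 0 0 0 -0.035 -0.001 0.5;0 0 0 0 -0.02 -0.001 0.5;0 0 0 0 -0.005 0 0.5;0 0 0 0 0 0 0.5;0 0 0 0 0 0 0.5")

```text
t: 12.62
eef_pos: [604.0, 117.1, 191.3]
eef_rot: [0.307, -0.631, 0.313, 0.64]
ft_force: [-0.2, 0.1, -0.9]
width: 0.499
```

```bash
python3 -c "
from h import *
go((611.3,120.6,160),128.9)
"
```

```text
t 12.62 pos [604.  117.1 191.3] jaw 128.0 w 46.9 F [-0.2  0.1 -0.9] q [ 0.08  0.36  1.45 -0.    1.35 -2.15]
turn norm [-0.0051  0.0024 -0.0038] deg [-0.9  0.4 -0.7] world d [  7.3   3.5 -31.3]
shift now-axes [ 0.052  -0.0138 -0.0032]  after turn [ 0.0522 -0.0132 -0.003 ]
```

jog_arm(deltas="-0.005 0.002 -0.004 0.01 -0.013 -0.003 0.5;0 0 0 0.015 -0.003 0 0.5;0 0 0 0.015 0 0 0.5;0 0 0 0.008 0 0 0.5;0 0 0 0 0 0 0.5;0 0 0 0 0 0 0.5")

```text
t: 13.12
eef_pos: [607.6, 118.9, 158.8]
eef_rot: [0.305, -0.635, 0.307, 0.64]
ft_force: [0.2, -0.5, 0.6]
width: 0.5
```

```bash
python3 -c "
from h import *
go((611.3,120.6,108),128.9)
cv2.imwrite('pics/s9.png',cv2.resize(capture('scene')[80:220,220:360,::-1],None,fx=4,fy=4,interpolation=cv2.INTER_CUBIC))
"
```

```text
t 13.12 pos [607.6 118.9 158.8] jaw 128.7 w 47.0 F [ 0.2 -0.5  0.6] q [ 0.08  0.38  1.5   0.    1.27 -2.17]
turn norm [-0.0008  0.0013 -0.0019] deg [-0.2  0.2 -0.3] world d [  3.7   1.7 -50.8]
shift now-axes [ 0.0846 -0.0071 -0.002 ]  after turn [ 0.0846 -0.0066 -0.0016]
```

View pics/s9.png

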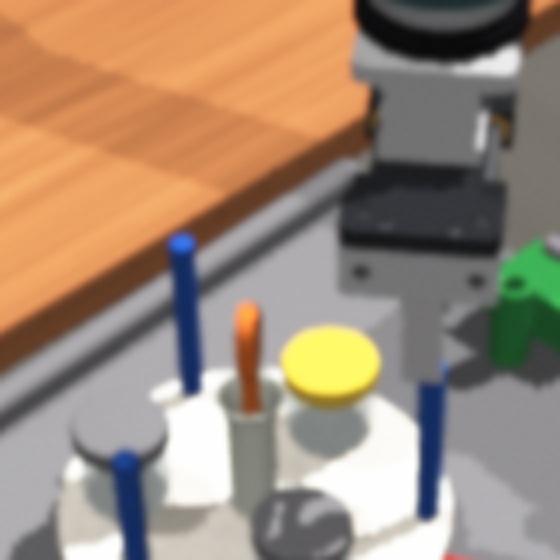

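The near finger at (420,380) hides the post at (430,380), which fits the remaining 4 mm radial offset. I'll correct that and descend.

jog_arm(deltas="0 0 0 0.01 -0.007 -0.002 0.5;0 0 0 0.02 -0.001 0 0.5;0 0 0 0.022 0 0 0.5;0 0 0 0.02 0 0 0.5;0 0 0 0.01 0 0 0.5;0 0 0 0 0 0 0.5;0 0 0 0 0 0 0.5")

```text
t: 13.75
eef_pos: [615.4, 121.3, 109.3]
eef_rot: [0.306, -0.637, 0.306, 0.638]
ft_force: [0.5, 0.1, 0.5]
width: 0.501
```

```bash
python3 -c "
from h import *
go((611.3,120.6,108),128.9)
"
```

```text
t 13.75 pos [615.4 121.3 109.3] jaw 128.7 w 47.1 F [0.5 0.1 0.5] q [ 0.08  0.43  1.55  0.    1.16 -2.16]
turn norm [-0.0011  0.0001 -0.0001] deg [-0.2  0.  -0. ] world d [-4.1 -0.7 -1.3]
shift now-axes [0.0021 0.0061 0.0033]  after turn [0.0021 0.006  0.0033]
```

Adjust slightly and close.

jog_arm(deltas="0 0 0 0 0.006 0.0035 0.5;0 0 0 0 0 0 0.5;0 0 0 0 0 0 0;0 0 0 0 0 0 0;0 0 0 0 0 0 0;0 0 0 0 0 0 0;0 0 0 0 0 0 0;0 0 0 0 0 0 0;0 0 0 0 0 0 0;0 0 0 0 0 0 0;0 0 0 0 0 0 0")

```text
t: 14.67
eef_pos: [612.8, 121.0, 112.7]
eef_rot: [-0.307, 0.639, -0.305, -0.636]
ft_force: [-1.0, 0.4, 0.4]
width: 0.143
```

```bash
python3 -c "
from h import *
go((614.5,9.2,108),54.3)
cv2.imwrite('pics/s10.png',cv2.resize(capture('scene')[80:220,220:360,::-1],None,fx=4,fy=4,interpolation=cv2.INTER_CUBIC))
"
```

```text
t 14.67 pos [612.8 121.  112.7] jaw 128.7 w 13.5 F [-1.   0.4  0.4] q [ 0.08  0.42  1.56  0.    1.16 -2.16]
turn norm [4.133e-01 3.000e-04 1.800e-03] deg [74.4  0.1  0.3] world d [   1.7 -111.8   -4.7]
shift now-axes [ 0.0076  0.1143 -0.1472]  after turn [ 0.0078 -0.111  -0.1497]
```

View pics/s10.png

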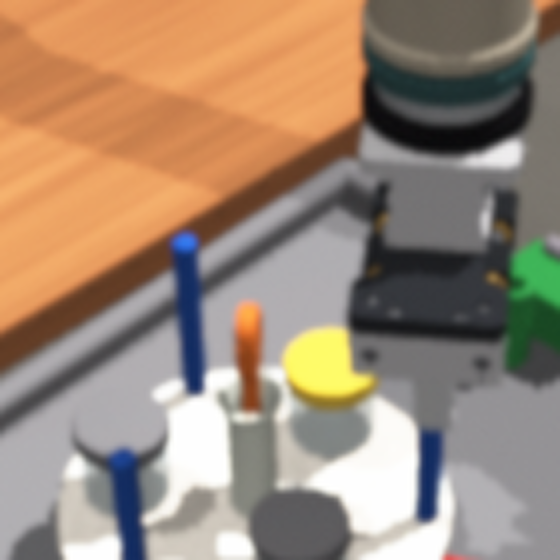

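The post is gripped (13.5 mm against 14 mm). I'll turn the caddy clockwise along its arc, first part.

jog_arm(deltas="0.015 0 0 0 0.0003 -0.007 0;0.023 0 0 0 0.0004 -0.011 0;0.023 0 0 0 0.0004 -0.011 0;0.023 0 0 0 0.0004 -0.011 0;0.023 0 0 0 0.0004 -0.011 0;0.023 0 0 0 0.0004 -0.011 0;0.015 0 0 0 0.0003 -0.007 0;0 0 0 0 0 0 0;0 0 0 0 0 0 0")

```text
t: 15.47
eef_pos: [630.9, 81.3, 112.7]
eef_rot: [-0.448, 0.55, -0.446, -0.546]
ft_force: [-0.5, 1.0, -0.7]
width: 0.145
```

```bash
python3 -c "
from h import *
go((614.5,9.2,108),54.3)
d=get_obs()['eef_pos'][:2]-np.array([539.8,62.9]);print(np.hypot(*d),np.degrees(np.arctan2(d[1],d[0])))
cv2.imwrite('pics/s11.png',cv2.resize(capture('scene')[80:240,220:380,::-1],None,fx=3.7,fy=3.7,interpolation=cv2.INTER_CUBIC))
"
```

```text
t 15.47 pos [630.9  81.3 112.7] jaw 101.6 w 13.7 F [-0.5  1.  -0.7] q [ 0.02  0.44  1.53 -0.    1.17 -1.75]
turn norm [ 2.626e-01 -2.000e-04  1.700e-03] deg [47.3 -0.   0.3] world d [-16.4 -72.1  -4.7]
shift now-axes [ 0.0079  0.051  -0.1123]  after turn [ 0.0078 -0.0479 -0.1136]
92.99046408660108 11.430972697239573
```

View pics/s11.png

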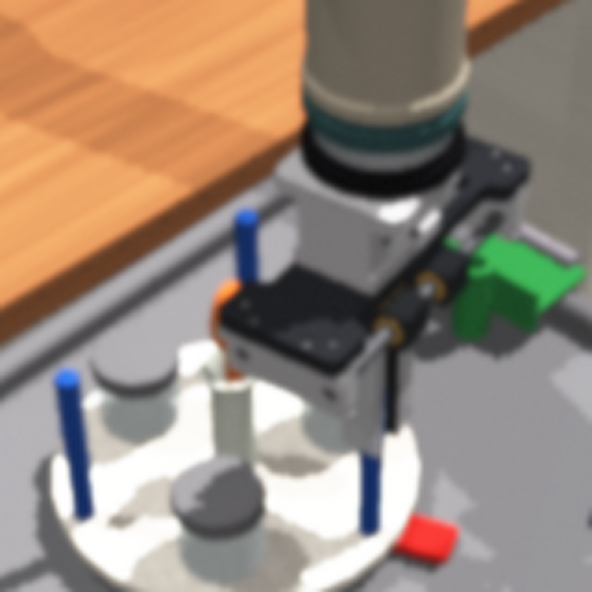

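The caddy turns with the gripper: the TCP radius is 93 mm, the post is at 11.4°, and the forces are negligible. I'll continue.

jog_arm(deltas="0.015 0 0 0 0.0003 -0.007 0;0.023 0 0 0 0.0004 -0.011 0;0.023 0 0 0 0.0004 -0.011 0;0.023 0 0 0 0.0004 -0.011 0;0.023 0 0 0 0.0004 -0.011 0;0.023 0 0 0 0.0004 -0.011 0;0.023 0 0 0 0.0004 -0.011 0;0.023 0 0 0 0.0004 -0.011 0;0.023 0 0 0 0.0004 -0.011 0;0.015 0 0 0 0.0003 -0.007 0;0 0 0 0 0 0 0;0 0 0 0 0 0 0")

```text
t: 16.52
eef_pos: [622.3, 20.2, 112.7]
eef_rot: [0.605, -0.371, 0.604, 0.363]
ft_force: [-0.2, -1.0, -0.3]
width: 0.144
```

```bash
python3 -c "
from h import *
go((614.5,9.2,108),54.3)
d=get_obs()['eef_pos'][:2]-np.array([539.8,62.9]);print(np.hypot(*d),np.degrees(np.arctan2(d[1],d[0])))
for n in('scene','top'): cv2.imwrite(f'pics/{n}12.png',capture(n)[:,:,::-1])
b=cv2.imread('pics/scene12.png')[120:260,220:360];a=cv2.imread('pics/top12.png')[180:320,170:310]
cv2.imwrite('pics/b12.png',cv2.resize(np.hstack([a,b]),None,fx=2.8,fy=2.8,interpolation=cv2.INTER_CUBIC))
"
```

```text
t 16.52 pos [622.3  20.2 112.7] jaw 62.6 w 13.5 F [-0.2 -1.  -0.3] q [-0.07  0.42  1.57 -0.01  1.15 -1.16]
turn norm [ 0.0459 -0.0013  0.0033] deg [ 8.3 -0.2  0.6] world d [ -7.8 -11.   -4.7]
shift now-axes [ 0.0079  0.0032 -0.0222]  after turn [ 0.0078 -0.0001 -0.0224]
92.94239002676635 -27.381354018996753
```

View pics/b12.png

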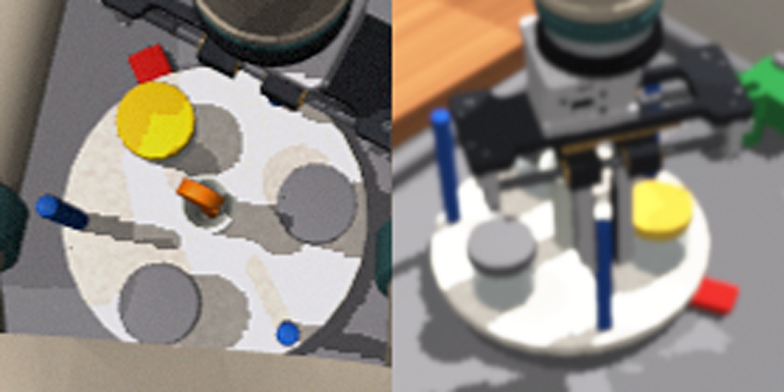

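The top view, left half, now shows the yellow lid at (156,120), the pointer at (150,64), and the spoon in the tube at (205,198). I'll measure the lid and pointer angles.

```bash
cat >> h.py <<'E'
AX=np.array([539.8,62.9])
def ang(P): d=P[:2]-AX; return round(float(np.hypot(*d)),1),round(float(np.degrees(np.arctan2(d[1],d[0]))),2)
def meas(im,n):
    h=cv2.cvtColor(im,cv2.COLOR_RGB2HSV)
    m=cv2.inRange(h,(20,120,90),(34,255,255)); k,l,s,c=cv2.connectedComponentsWithStats(m)
    for i in range(1,k):
        if s[i][4]>60 and 180<c[i][0]<350 and (l==i).any():
            cn=max(cv2.findContours((l==i).astype(np.uint8),0,2)[0],key=len); e=cv2.fitEllipse(cn)
            print(n,"lid centroid",ang(plane(n,*c[i],77)),"ellipse",ang(plane(n,*e[0],77)),s[i][4])
    for c,s,mm in blobs(im,"red",40):
        r=cv2.minAreaRect(np.argwhere(mm)[:,::-1].astype(np.float32)); B=[plane(n,*q,11) for q in cv2.boxPoints(r)]
        B.sort(key=lambda p:-ang(p)[0]); f=(B[0]+B[1])/2; g=(B[2]+B[3])/2; v=f-g
        print(n,"red centroid",ang(plane(n,*c,11)),"far",ang(f),"near",ang(g),"side dir",round(float(np.degrees(np.arctan2(v[1],v[0]))),2))
E
python3 -c "
from h import *
for f in('scene12','top12','scene0','top0'): meas(cv2.imread(f'pics/{f}.png')[:,:,::-1].copy(),f[:-2] if f[-2]=='1' else f[:-1])
"
```

```text
scene lid centroid (70.9, 28.1) ellipse (69.6, 28.24) 369
scene red centroid (118.3, 22.38) far (131.9, 22.3) near (103.8, 22.66) side dir 20.96
top lid centroid (66.9, 33.1) ellipse (67.0, 33.15) 620
top red centroid (119.6, 24.56) far (130.2, 24.91) near (108.1, 24.39) side dir 27.48
scene lid centroid (63.1, 95.01) ellipse (63.2, 95.08) 364
scene red centroid (118.4, 22.59) far (132.0, 22.82) near (104.3, 22.46) side dir 24.14
top lid centroid (67.5, 99.75) ellipse (67.4, 99.76) 653
top red centroid (119.2, 24.68) far (130.4, 24.58) near (107.9, 24.65) side dir 24.22
```

Turning gain is about 1.04 on the last two calls. About −8.3° remains: lid at 32.6–33.0°, pointer at 24.3–24.6°.

jog_arm(deltas="0.012 0 0 0 0.0002 -0.006 0;0.02 0 0 0 0.0003 -0.0095 0;0.012 0 0 0 0.0002 -0.0058 0;0 0 0 0 0 0 0;0 0 0 0 0 0 0;0 0 0 0 0 0 0")

```text
t: 17.12
eef_pos: [616.4, 10.2, 112.7]
eef_rot: [0.628, -0.331, 0.627, 0.322]
ft_force: [-0.0, -1.8, -0.3]
width: 0.143
```

```bash
python3 -c "
from h import *
go((614.5,9.2,112),54.3)
print(ang(get_obs()['eef_pos']))
for n in('scene','top'): im=capture(n);cv2.imwrite(f'pics/{n}13.png',im[:,:,::-1]);meas(im,n)
b=cv2.imread('pics/scene13.png')[120:260,220:360];a=cv2.imread('pics/top13.png')[180:320,170:310]
cv2.imwrite('pics/b13.png',cv2.resize(np.hstack([a,b]),None,fx=2.8,fy=2.8,interpolation=cv2.INTER_CUBIC))
"
```

```text
t 17.12 pos [616.4  10.2 112.7] jaw 55.0 w 13.5 F [-0.  -1.8 -0.3] q [-0.09  0.41  1.58 -0.01  1.14 -1.04]
turn norm [ 0.0037 -0.0015  0.0039] deg [ 0.7 -0.3  0.7] world d [-1.9 -1.  -0.7]
shift now-axes [ 0.0011  0.0017 -0.0031]  after turn [ 0.0011  0.0016 -0.0031]
(93.0, -34.55)
scene lid centroid (69.9, 20.73) ellipse (69.9, 20.67) 409
scene red centroid (118.3, 22.43) far (131.9, 22.3) near (104.4, 22.65) side dir 20.96
top lid centroid (66.6, 25.85) ellipse (66.7, 25.94) 612
top red centroid (120.1, 24.42) far (130.5, 24.09) near (107.8, 25.04) side dir 19.63
```

View pics/b13.png

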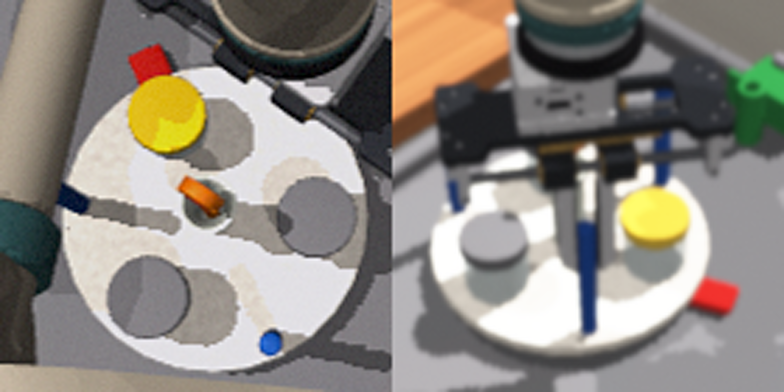

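In the top view the lid is at 25.5–25.9° and the pointer at about 24.4°. I'll trim by one more degree.

jog_arm(deltas="0.0065 0 0 0 0.0001 -0.0032 0;0 0 0 0 0 0 0;0 0 0 0 0 0 0;0 0 0 0 0 0 0")

```text
t: 17.55
eef_pos: [615.5, 8.8, 112.7]
eef_rot: [0.631, -0.325, 0.63, 0.315]
ft_force: [-0.4, -3.3, 0.4]
width: 0.14
```

```bash
python3 -c "
from h import *
go((614.5,9.2,112),54.3)
print(ang(get_obs()['eef_pos']))
for n in('scene','top'): im=capture(n);cv2.imwrite(f'pics/{n}14.png',im[:,:,::-1]);meas(im,n)
# predicted pixels for lid at 24.4
for a in (22.4,24.4,26.4):
  P=[*(AX+68*np.array([np.cos(np.radians(a)),np.sin(np.radians(a))])),77];print(a,proj('scene',P),proj('top',P))
b=cv2.imread('pics/scene14.png')[170:240,290:360];a=cv2.imread('pics/top14.png')[185:255,190:260]
cv2.imwrite('pics/b14.png',cv2.resize(np.hstack([a,b]),None,fx=5.6,fy=5.6,interpolation=cv2.INTER_CUBIC))
"
```

```text
t 17.55 pos [615.5   8.8 112.7] jaw 53.8 w 13.1 F [-0.4 -3.3  0.4] q [-0.09  0.41  1.58 -0.01  1.14 -1.03]
turn norm [-0.0029 -0.0015  0.0041] deg [-0.5 -0.3  0.7] world d [-1.   0.4 -0.7]
shift now-axes [ 0.0011  0.0017 -0.0005]  after turn [ 0.0012  0.0017 -0.0005]
(93.0, -35.54)
scene lid centroid (70.1, 19.73) ellipse (70.1, 19.86) 400
scene red centroid (118.3, 22.43) far (131.9, 22.3) near (104.4, 22.65) side dir 20.96
top lid centroid (66.6, 25.04) ellipse (66.6, 24.94) 618
top red centroid (120.3, 24.51) far (130.2, 24.91) near (109.0, 24.41) side dir 27.48
22.4 [312.78216051 196.63449507] [230.99383626 218.9021622 ]
24.4 [313.21248024 195.85432093] [229.77755642 219.40404895]
26.4 [313.60298409 195.06605171] [228.57824983 219.94729363]
```

View pics/b14.png

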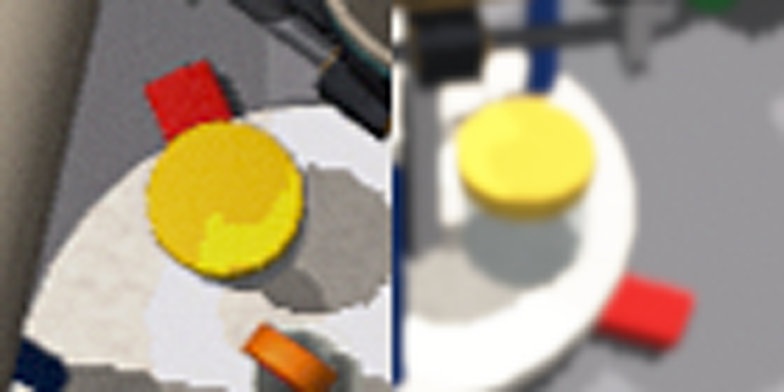

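In both views the yellow lid lines up with the pointer. The TCP puts the lid at 24.5° and the top view at about 24.9°, with the pointer at about 24.5°. I'll check that it holds still and look over the whole scene.

jog_arm(deltas="0 0 0 0 0 0 0;0 0 0 0 0 0 0;0 0 0 0 0 0 0;0 0 0 0 0 0 0")

```text
t: 17.98
eef_pos: [615.5, 8.8, 112.7]
eef_rot: [0.631, -0.325, 0.63, 0.315]
ft_force: [0.1, -2.1, 0.6]
width: 0.143
```

```bash
python3 -c "
from h import *
go((614.5,9.2,112),54.3)
print(ang(get_obs()['eef_pos']))
a=capture('top');cv2.imwrite('pics/top15.png',a[:,:,::-1]);meas(a,'top')
cv2.imwrite('pics/scene15.png',capture('scene')[:,:,::-1])
print(ang(get_obs()['eef_pos']))
"
```

```text
t 17.98 pos [615.5   8.8 112.7] jaw 53.8 w 13.4 F [ 0.1 -2.1  0.6] q [-0.09  0.41  1.58 -0.01  1.14 -1.03]
turn norm [-0.0029 -0.0015  0.004 ] deg [-0.5 -0.3  0.7] world d [-1.   0.4 -0.7]
shift now-axes [ 0.0011  0.0017 -0.0005]  after turn [ 0.0012  0.0016 -0.0005]
(93.0, -35.54)
top lid centroid (66.6, 25.06) ellipse (66.6, 24.95) 619
top red centroid (120.3, 24.56) far (130.2, 24.91) near (109.0, 24.41) side dir 27.48
(93.0, -35.52)
```

View pics/top15.png

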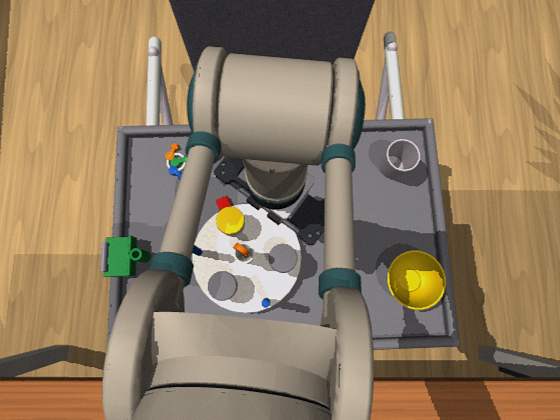

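View pics/scene15.png

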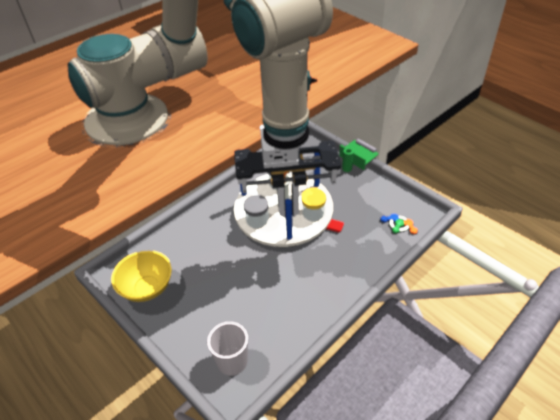

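The bowl at (416,280), cup at (403,155) and keys at (176,160) in the top view have not moved. The spoon is in the tube at (242,250), the lid is lined up at (230,220), and the gripper is still holding the post. I'll hand in.

```bash
python3 -c "
from workcell import *
print(hand_in())"
```

```text
the job is handed in; nothing more can be done
None
```

The spoon is in the caddy's tube, handle down and released. I then turned the caddy about 74° clockwise by a blue post and handed in at about 18 s with the gripper still closed on that post.

- **Spoon:** before I started turning, the top of its head was within about 2 px of where a fully seated spoon should appear. The final top view still shows it in the tube.
- **Alignment:** the arm's own position puts the yellow lid at 24.5° and the top camera puts it at about 24.9°. The pointer is at about 24.5°, so the two agree to roughly half a degree. The scene camera's automatic angle for the lid (19.7°) disagreed with its pointer reading (22.4°). I put that down to the sides of the lid and pointer being counted in, because the lid's top-face centre read by eye was within 1 px of its predicted position.
- **Holding:** over the last second the gripper did not move, and it was closed to about 13.4 mm on the 14 mm post. The wrist force I read in the final checks was about 2–3 N.
- **Bystanders:** the bowl, cup and keys look unmoved in both views.

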